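Pack the painting caddy and leave the glue and the small pot

ROBOT

A 6-joint arm with a two-finger parallel gripper is mounted at the origin on a cart in front of the work surface, level with it; the furniture and walls round the work are solid. World frame = base frame: x ahead of the robot, y to its left, z up, the work surface at z = 0. Lengths are in mm, angles in rad, forces in N, time in s.
With the tool pointing down it reaches from about 350 to 775 mm from the base axis. Payload 7.3 kg.
Tool frame: the origin (TCP) lies at the very end of the fingers, on their centre line; the grasp point (between the pads) lies 19 mm behind it; z points along the fingers, y is the line along which they close (so a half turn about z gives the same grasp; the last joint's range is limited). The gripper opens to 92 mm and grips with 3 to 60 N. Pads are 19 mm wide; open, the fingers measure 130 mm over their backs; the gripper's body (75 mm by 190 mm) begins 47 mm behind the grasp point.
Start: joints at [-1.49, 0.342, 1.524, -0, 1.275, -0.146], TCP at [118.073, -511.57, 226.741] pointing down, gripper open.
Joint ranges: [-2.53, 2.53], [-0.77, 2.02], [0.04, 2.7], [-1, 4.14], [0.28, 2.66], [-3.11, 3.11]. Speed limits (rad/s): [2.57, 2.57, 3.14, 3.14, 3.14, 3.14].

INTERFACE

Orientations are given as [roll, pitch, yaw] about the fixed x, y, z axes, in that order (R = Rz(yaw) Ry(pitch) Rx(roll)).
In Python, from plant import bot gives the robot as it stands.
- The arm moves only by the tool apply_moves, never from a script. Its argument "motion" is text: rows parted by semicolons, each of 4 numbers parted by spaces: the shift along the tool's x, y, z in m, then the turn about the tool's z in degrees. A call has 1 to 8 rows; each row shifts and turns the commanded pose from where the row before left it, along the tool's axes as they then stand; what a row does not reach is not made up. A row lasts 1/8 s, in which the tool goes at most 62.5 mm and 10.7 degrees, less where a joint would pass 70% of its speed; a pose out of reach is approached as far as the arm can. A call with a gripper value outside its range is refused whole. "fingers" is the opening, from -1 (shut) to 1 (fully open), set as the call begins (left out, the last holds). The fingers move at their own pace and stop on an object; the grip force is fixed at half the most. Time passes only in rows, so rows that do not move let the fingers close. It gives the time, the measured TCP pose, the force, the opening and the grip force at its end, in the units of the state.
- bot.get_obs(): the state, without advancing time (a new reading comes with each control period).
- bot.capture(name): name is "scene" or "side" or "wrist"; returns a dict with "img" (384x512x3 uint8, blue, green, red), "range_z" (384x512 float32, mm along the optical axis (not along the pixel's ray), 0 where there is no reading), "fx", "fy", "cx", "cy" (pixels), "world_from_camera" (4x4, takes a point from camera to world coordinates); the wrist camera has in their place "mount" (4x4, takes a point from camera to tool coordinates, whose origin is the TCP and whose axes are the flange's). Camera axes: x right, y down, z forward; pixel columns grow to the right and rows downward; lengths in mm; the calibration is good to about 2 mm. A picture is of the moment at which its call begins: read the wrist's pose just before it.
- bot.close_job(): hands the job in; it is judged then, once.
Trained networks look in a picture, given as the dict that the camera call returned (one of the last four; its "shot" number tells which), for a name from the list of things; names that differ only in an ending like _2 or _b are one class to them, and where a whole thing is asked for, a point or a joint stands for the part that bears it (a point fixed in the world has none). Each returns a list of dicts, best first, with "p" (0 to 1); they miss things now and then, are a little off and sometimes report something else, mostly with a low value. They report only what shows in the picture. A call takes as long as a camera call. They do not tell look-alikes from the thing itself.
- bot.cut_out(picture, thing): "pixels" (384x512 bool, what is visible of it) and "point" ([column, row] in pixels, amid what is visible of it).
The state is a dict: "time": time; "joint_positions": joint angles; "dq": joint speeds; "tau": joint torques, N m; "tool_pos": TCP position; "tcp_rot": TCP orientation; "contact_force": force on the tool from outside, world axes, zero at the start; "moment": the same for the moment, N m; "grip_width": finger opening in mm; "finger_force": force on a finger pad.
Only numpy, scipy, OpenCV 4.12 (cv2) and the standard library are available. Lean on these libraries where they do the work, as an engineer would, in place of code of your own. Each camera call takes 0.05 s, during which the arm holds its last target. There are 200 camera calls.

TASK

Pack my carry caddy for the painting evening: stand the flip-cap paint bottle, the dropper bottle and the larger of the two squat pots upright and fully down in the inserts made for them, and lay the long thin brush in both notches of the brush rest, about centred. The inserts sit in a different order every time, so look which is which. The glue bottle with the long nozzle and the smaller pot stay at home: leave them standing where they are.

Things in the scene. Friction and masses are not known exactly. Their poses are not given: they have to be found in the camera images.
- paint_bottle: tall round brown plastic paint bottle with a white flip cap, 37 mm diameter, 113 mm tall (cap 31 mm wide), about 90 g, standing upright on the desk; the body is 37 mm wide from the bottom to 87 mm up. Origin: centre of its underside, z up. The largest of the bottles. To be packed.
- dropper: small slim dropper bottle, pale brown body 25 mm in diameter to 52 mm up, black ribbed cap 20 mm wide above, 74 mm tall in all, about 26 g, standing upright on the near part of the desk (the bottles at the far end are not meant). Origin: centre of its underside, z up. To be packed.
- big_pot: the larger squat paint pot, ochre with a domed lid, 46 mm tall: round body 34 mm wide up to 35 mm, lid 36 mm wide above, with a small thumb tab (8 mm wide, 35 mm up) reaching 21 mm from the origin on the -x side. The body's axis is 2 mm to +x of the origin. About 34 g. Origin: on its underside, z up. To be packed.
- brush: long thin paint brush, green lacquered handle, 150 mm long, 6 mm thick, 12 g, lying on the desk beyond the caddy (a shorter, thicker wooden brush farther back is clutter). Origin: middle of its length, on its underside as it lies (it may roll later); its length runs along its y axis; it balances near the middle. To be packed.
- glue: white instant-glue bottle with a dark label and a long thin nozzle cap, 33 mm diameter, 107 mm tall (nozzle 13 mm wide above 77 mm), standing upright. Origin: centre of its underside. Does not belong in the caddy: leave it where it stands.
- small_pot: the smaller squat paint pot, same shape as the larger one but 38 mm tall, 33 mm body, teal, standing on the near part of the desk, not in the group of jars at the left. Origin: underside. Does not belong in the caddy: leave it where it stands.
- bottle_insert: grey plastic block, 57 x 57 mm, 40 mm high, with one big round hole (48 mm wide, 3 mm chamfer at the mouth, floor 6 mm above the block's underside), for the paint bottle. Fixed in the caddy, a plywood tray on the desk, 184 x 116 mm outside, its floor 10 mm above the desk. Origin: centre of its underside, on the hole's axis; x runs along the row of three inserts
- dropper_insert: grey plastic block, 57 x 57 mm, 30 mm high, with one small round hole (36 mm wide, 3 mm chamfer at the mouth, floor 6 mm above the underside), for the dropper. Fixed in the caddy, whose long sides stand 28 mm and whose ends (across the row, with hand holds) 57 mm above the desk. Origin: centre of its underside, on the hole's axis; x runs along the row
- pot_insert: low square open dish of grey plastic, 57 x 57 mm outside, 51 x 51 mm inside, 14 mm high, floor 3 mm above its underside, for the larger pot. Fixed in the caddy. The three inserts stand in one row, in any order, 58.5 mm from centre to centre, the brush rest beside them. Origin: centre of its underside; x runs along the row
- brush_rest: grey plastic brush rest: strip 174 x 46 x 3 mm with two upright notched cheeks 48 mm either side of its middle. Notches 22 mm wide, their bottom 20 mm and their horns 31 mm above the rest's underside; open between the cheeks. Fixed in the caddy on the +y side of the row, 54 mm from its middle line. Origin: centre of its underside; the brush lies along its x axis, at y = 0
Things that resemble listed ones, but are neither listed nor needed, are in the scene too. What is shaped like the big_pot but blue is not meant.

How it is judged (in metres and radians):
At the end, for the whole second after the job is handed in: Bottle and dropper within 10 mm and pot within 15 mm of their own insert's middle, down on its floor, upright within 0.2 rad; brush in both notches, within 22 mm of centred and 0.2 rad of straight; glue and small pot upright within 25 mm of their start; all at rest (horizontal distance between paint_bottle and bottle_insert below 0.01 m and z of paint_bottle in the frame of bottle_insert between 0.002 and 0.012 m and angle between each of paint_bottle, dropper, big_pot, glue, small_pot's own z axis and vertical below 0.2 rad and horizontal distance between dropper and dropper_insert below 0.01 m and z of dropper in the frame of dropper_insert between 0.002 and 0.012 m and horizontal distance between big_pot and pot_insert below 0.015 m and z of big_pot in the frame of pot_insert between 0 and 0.009 m and angle between the y axis of brush and the x axis of brush_rest, either way round below 0.2 rad and y of brush in the frame of brush_rest between -0.016 and 0.016 m and x of brush in the frame of brush_rest between -0.022 and 0.022 m and z of brush in the frame of brush_rest between 0.015 and 0.03 m and distance of each of glue, small_pot from where it was at the start of the episode below 0.025 m and linear speed of each of paint_bottle, dropper, big_pot, brush below 0.03 m/s); the robot touches nothing.
It fails at once if the glue bottle is carried off or knocked away (distance of glue from where it was at the start of the episode above 0.06 m).
It fails at once if the smaller pot is carried off or knocked away (distance of small_pot from where it was at the start of the episode above 0.06 m).
It also fails if it takes over 112 s, if anything falls off the work surface, if the arm or the gripper's body presses on something with over 40 N, if the wrist force passes 120 N, or if a joint passes its speed limit or range.

## Working session

There is one attempt and no reset: what is moved stays moved. The work goes in short steps, Python scripts to look and compute and a tool call to move; the robot and the scene stay as the last step left them, time stands still between calls to the robot, and variables do not carry over. Pictures are saved under pics/ and viewed, at most 14 in all, crops included, and the job is handed in when it is done.

Besides the shell and the picture viewer there is one more tool, called after "Request:" by a JSON object that holds its "op" and its "data". apply_moves: Moves the arm, as the interface text tells. Its arguments: {"type":"object","properties":{"motion":{"type":"string"},"fingers":{"type":"number"}},"required":["motion"]}

```bash
mkdir -p pics; ls
python3 - <<'E'
from plant import bot
import cv2
o=bot.get_obs()
for k in('time','tool_pos','tcp_rot','grip_width','contact_force'):print(k,o[k])
for n in('scene','side'):
    c=bot.capture(n);cv2.imwrite(f'pics/{n}0.png',c['img']);print(n,c['shot'],c['fx'],c['cx'],c['cy'],c['world_from_camera'])
E
```

```text
pics
time 0.0
tool_pos [ 118.05304659 -511.12805428  226.03693702]
tcp_rot [-3.14003076e+00 -2.51282300e-04  2.26796542e-01]
grip_width 92.01307762827174
contact_force [ 0.35690544  0.05190096 -0.03269403]
scene 1 395.9919944447644 256.75119398168874 196.08568744516796 [[ 5.04782200e-01 -4.12850347e-01  7.58122366e-01 -1.11102516e+02]
 [-8.63044365e-01 -2.22341724e-01  4.53562104e-01 -2.90865814e+02]
 [-1.86910377e-02 -8.83243312e-01 -4.68542310e-01  4.53910037e+02]
 [ 0.00000000e+00  0.00000000e+00  0.00000000e+00  1.00000000e+00]]
side 2 395.76877709147107 255.87090275582597 192.13019064608616 [[ 9.96124134e-01 -5.31139054e-02  7.01115053e-02  5.10789387e+02]
 [-8.73961622e-02 -5.07670045e-01  8.57107366e-01 -6.13042349e+02]
 [-9.93080848e-03 -8.59912809e-01 -5.10344335e-01  4.82845759e+02]
 [ 0.00000000e+00  0.00000000e+00  0.00000000e+00  1.00000000e+00]]
```

View pics/scene0.png

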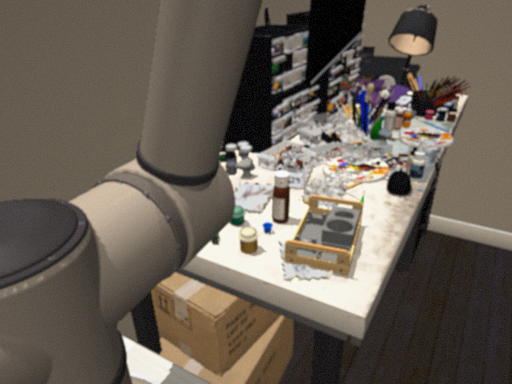

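View pics/side0.png

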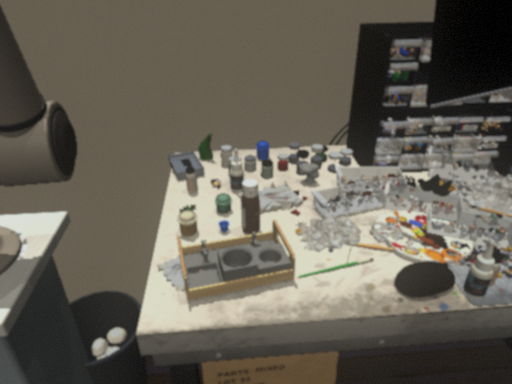

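The side view shows the paint bottle (250,207), ochre pot (187,221), teal pot (222,204), a slim brown dropper (191,180) and what may be the glue (236,172). The caddy is at (237,262), with dish, big hole and small hole from left to right and the rest on its far side. The green brush is at (335,268). The scene view agrees, but the arm hides part of it.

```bash
cat > h.py <<'E'
from plant import bot
import numpy as np, cv2
from scipy.spatial.transform import Rotation as Ro
def T_tool():
    o=bot.get_obs();T=np.eye(4);T[:3,:3]=Ro.from_euler('xyz',o['tcp_rot']).as_matrix();T[:3,3]=o['tool_pos'];return T
def cap(n):
    T=T_tool() if n=='wrist' else None
    c=bot.capture(n);c['W']=T@c['mount'] if n=='wrist' else c['world_from_camera'];return c
def cloud(c):
    v,u=np.mgrid[:384,:512];z=c['range_z'].astype(float)
    P=np.stack([(u-c['cx'])/c['fx']*z,(v-c['cy'])/c['fy']*z,z],-1)@c['W'][:3,:3].T+c['W'][:3,3]
    P[z==0]=np.nan;return P
def proj(c,p):
    q=np.linalg.inv(c['W'])@np.r_[p,1];return (q[0]/q[2]*c['fx']+c['cx'],q[1]/q[2]*c['fy']+c['cy'])
E
python3 - <<'E'
from h import *
np.set_printoptions(precision=1,suppress=True)
for n in('side','scene'):
    c=cap(n);P=cloud(c)
    if n=='side':
        cv2.imwrite('pics/crop.png',cv2.resize(c['img'][140:310,145:385],None,fx=3.3,fy=3.3,interpolation=cv2.INTER_CUBIC))
    for t in('paint_bottle','dropper','big_pot','brush','glue','small_pot','bottle_insert','dropper_insert','pot_insert','brush_rest'):
        for r in bot.cut_out(c,t)[:4]:
            Q=P[r['pixels']];Q=Q[~np.isnan(Q[:,0])]
            if len(Q)and r['p']>.2:
                Q5=np.percentile(Q,[3,50,97],axis=0);print(n,t,round(r['p'],2),r['point'],len(Q),Q5[0],Q5[1],Q5[2])
E
```

```text
side paint_bottle 0.97 [250.9, 209.7] 967 [535.3  28.9   2.6] [552.2  34.   62.3] [570.2  58.6 113. ]
side dropper 0.5 [190.5, 181.4] 256 [413.6 205.6   1. ] [425.4 210.4  32. ] [435.9 218.8  66.6]
side big_pot 0.81 [185.7, 222.5] 402 [410.1  33.8   4.8] [427.1  39.7  32.6] [441.8  56.7  47.4]
side big_pot 0.74 [261.9, 150.3] 250 [593.8 365.3   0.6] [609.4 371.4  26.7] [634.3 426.9  47.7]
side big_pot 0.55 [237.3, 265.2] 1144 [ 490.  -127.1   16.2] [518.8 -85.2  40. ] [548.2 -68.8  50.7]
side brush 0.56 [339.7, 265.0] 121 [644.1 -99.    0.9] [705.2 -85.8   4.7] [736.3 -77.9   6.9]
side glue 0.58 [238.4, 173.0] 432 [517.  201.5   2.3] [531.3 207.9  44.7] [545.4 268.8  96.8]
side small_pot 0.82 [223.1, 207.1] 280 [482.2 108.8   2.5] [497.8 115.3  26.9] [513.5 133.8  38.7]
side bottle_insert 0.96 [235.0, 265.9] 1211 [ 489.8 -127.2   16.2] [518.9 -87.   39.6] [548.5 -68.5  50.7]
side dropper_insert 0.6 [269.3, 259.9] 909 [ 551.7 -117.    15.5] [577.9 -80.3  37.8] [605.2 -56.9  41.3]
side pot_insert 0.97 [203.5, 276.3] 738 [ 434.4 -119.8   11.7] [460.3 -94.2  13.6] [488.2 -76.1  24.6]
sid
[... 210 characters left out ...]
per 0.57 [312.8, 232.7] 781 [444.8 -71.9  11.2] [518.6 -42.4  13.1] [559.8 -17.3  39.9]
scene big_pot 0.56 [245.2, 236.8] 482 [406.1  33.5   0.1] [413.2  44.9  32.6] [436.9  68.6  46.6]
scene brush 0.48 [340.2, 215.1] 287 [ 562.2 -112.4   22.7] [591.5 -81.9  38.3] [603.2 -58.2  41.1]
scene small_pot 0.72 [235.0, 217.8] 224 [479.9 108.6   0.1] [487.9 115.7  20.7] [506.1 128.4  38.3]
scene bottle_insert 0.95 [337.8, 233.6] 862 [ 485.7 -127.1   21.4] [503.4 -95.9  39.4] [543.8 -70.9  50.1]
scene dropper_insert 0.77 [341.8, 211.8] 324 [ 543.6 -112.    22.3] [591.2 -82.   38.5] [604.2 -55.1  49.9]
scene brush_rest 0.94 [314.6, 233.5] 686 [446.  -70.7  11.2] [518.3 -42.4  13. ] [557.2 -19.6  39.5]
```

View pics/crop.png

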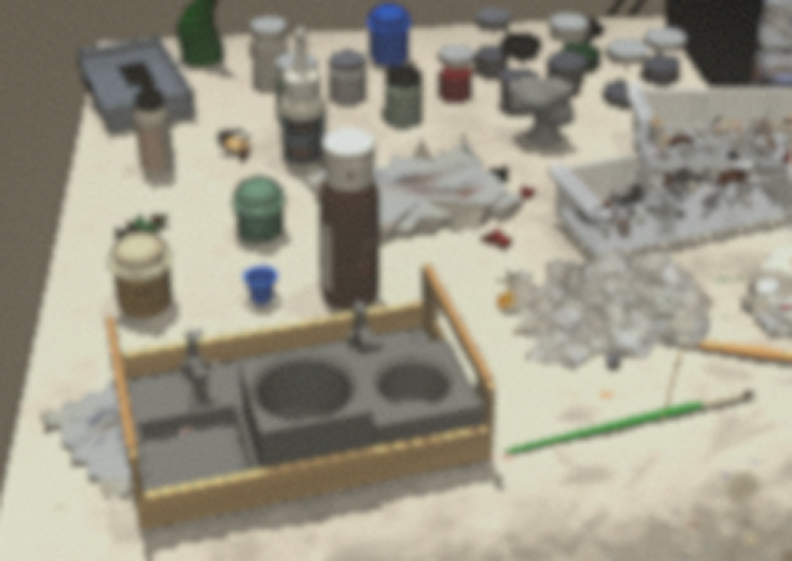

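Candidates in the side image:
- Dropper: slim brown bottle (191,180) against the far jars and bottles (226,155). I choose the near slim one.
- big_pot: ochre (187,221), not the teal one (223,206) or the blue one (262,150).
- Brush: green (335,268), not the wooden one (370,245).
- Glue: white with nozzle (238,172), stays.

Order along +x: dish, big hole, small hole. Next I move over the caddy for a wrist view.

Request:
{"op": "apply_moves", "data": {"motion": ".04 -.0285 -.0155 0;.04 -.0285 -.0155 0;.04 -.0285 -.0155 0;.04 -.0285 -.0155 0;.04 -.0285 -.0155 0;.04 -.0285 -.0155 0;.04 -.0285 -.0155 0;.04 -.0285 -.0155 0", "fingers": 1}}

```text
time: 2.2
tool_pos: [379.4, -216.1, 351.4]
tcp_rot: [3.141, -0.0, 0.227]
contact_force: [-0.5, 0.0, 0.4]
grip_width: 92.0
finger_force: 0.0
```

Request:
{"op": "apply_moves", "data": {"motion": ".04 -.0285 -.0155 0;.04 -.0285 -.0155 0;.04 -.0285 -.0155 0;.04 -.0285 -.0155 0;0 0 0 0;0 0 0 0"}}

```text
time: 2.95
tool_pos: [508.5, -70.5, 412.3]
tcp_rot: [3.142, 0.001, 0.227]
contact_force: [-0.4, -0.4, 0.6]
grip_width: 91.8
finger_force: 0.0
```

```bash
cat >> h.py <<'E'
def go(x,y,z,yaw=None):
    o=bot.get_obs();p=np.array([x,y,z])-o['tool_pos'];T=T_tool();d=T[:3,:3].T@p
    print('now',o['time'],np.round(o['tool_pos'],1),np.round(o['tcp_rot'],3),'shift mm',np.round(d,1),'n>=',round(np.linalg.norm(d)/62.5,1), 'turn deg', None if yaw is None else round(-np.degrees(yaw-o['tcp_rot'][2]),1))
E
python3 - <<'E'
from h import *
np.set_printoptions(precision=1,suppress=True)
c=cap('wrist');P=cloud(c);print(T_tool(),c['mount']);cv2.imwrite('pics/w0.png',cv2.resize(c['img'],None,fx=1.5,fy=1.5))
np.savez('w0.npz',P=P,img=c['img'],W=c['W'],K=[c['fx'],c['fy'],c['cx'],c['cy']])
print(bot.get_obs()['time'],bot.get_obs()['joint_positions'])
E
```

```text
[[  1.    0.2  -0.  508.3]
 [  0.2  -1.   -0.  -71. ]
 [ -0.   -0.   -1.  412.3]
 [  0.    0.    0.    1. ]] [[   0.    -1.    -0.3   83.5]
 [   1.     0.    -0.    -0.4]
 [   0.    -0.3    1.  -158.3]
 [   0.     0.     0.     1. ]]
3.0 [-0.3  0.3  1.2 -0.   1.7  1.1]
```

View pics/w0.png

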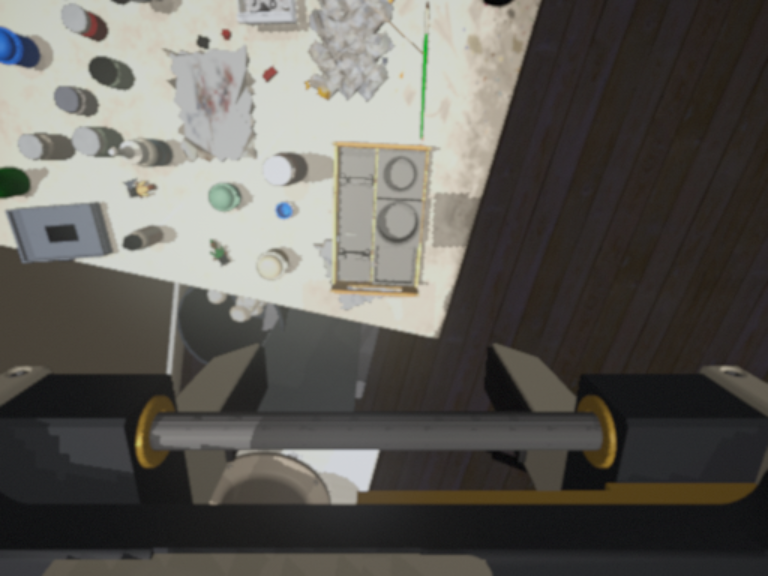

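The wrist view shows the whole workspace. In the enlarged picture: caddy (380,218), dropper hole (401,172), bottle hole (400,222), dish (395,262), brush (424,85), paint bottle (283,168), teal pot (225,197), ochre pot (272,264), dropper (143,238), glue (147,152).

Run:
```python
from h import *
from scipy.optimize import least_squares as LS
np.set_printoptions(precision=1,suppress=True)
d=np.load('w0.npz');P=d['P'];img=d['img'].astype(int)
G=P[np.isfinite(P[...,0])]
def sel(cx,cy,r,z0,z1):return G[(np.hypot(G[:,0]-cx,G[:,1]-cy)<r)&(G[:,2]>z0)&(G[:,2]<z1)]
def circ(Q,r=None):
    if r is None:
        s=LS(lambda p:np.hypot(*(Q[:,:2]-p[:2]).T)-p[2],[*Q[:,:2].mean(0),20],loss='soft_l1');return s.x
print('desk z',np.median(sel(650,-20,40,-20,20)[:,2]))
# objects: plan extents of top part
for n,x,y,z0,z1 in(('paint cap',552,50,105,120),('paint body',552,50,60,85),('big pot lid',427,52,37,55),('small pot lid',498,123,32,45),('dropper cap',425,215,60,80),('dropper cap+',425,215,55,80),('glue top',531,218,85,112)):
    Q=sel(x,y,30,z0,z1)
    if len(Q)<8: print(n,len(Q));continue
    r=cv2.minEnclosingCircle(Q[:,:2].astype(np.float32)); print(n,len(Q),Q.min(0),Q.max(0),'med',np.median(Q,0),'encl',np.round(r[0],1),round(r[1],1))
# tray
Q=G[(G[:,0]>400)&(G[:,0]<640)&(G[:,1]>-150)&(G[:,1]<10)&(G[:,2]>20)&(G[:,2]<70)]
print('tray',cv2.minAreaRect(Q[:,:2].astype(np.float32)))
for n,x,y,zt in(('bottle',519,-92,50),('dropper',578,-85,40)):
    T=sel(x,y,40,zt-3,zt+3); H=sel(x,y,23,5,zt-12)
    print(n,'top',len(T),np.median(T[:,2]),'floor',len(H),np.percentile(H[:,2],[5,50]),'bbox',H.min(0),H.max(0))
    F=H[H[:,2]<np.percentile(H[:,2],5)+3];print('  floorpts',F.min(0),F.max(0),cv2.minEnclosingCircle(F[:,:2].astype(np.float32)))
    print('  rect',cv2.minAreaRect(T[:,:2].astype(np.float32)))
# brush
g=(img[...,1]>img[...,2]+25)&(img[...,1]>img[...,0]+15)&np.isfinite(P[...,0])
B=P[g];B=B[(B[:,0]>600)&(B[:,1]<-40)]
m=np.median(B,0);u=np.linalg.svd(B[:,:2]-m[:2],full_matrices=False)[2][0];t=(B[:,:2]-m[:2])@u
print('brush',len(B),m,u,t.min(),t.max(),np.percentile(B[:,2],[10,90]))
im=cv2.resize(d['img'][85:200,150:300],None,fx=5,fy=5,interpolation=cv2.INTER_CUBIC);cv2.imwrite('pics/w0c.png',im)
```

```text
desk z 0.9110441190111942
paint cap 325 [536.6  28.6 105.2] [566.4  61.  115.5] med [551.9  44.9 112.5] encl [551.7  44.8] 16.2
paint body 126 [534.4  28.   60.4] [570.1  57.3  84.5] med [557.5  33.4  78.9] encl [551.8  45.4] 18.4
big pot lid 278 [406.   30.4  37.3] [442.   69.4  49.3] med [426.8  50.   45.2] encl [424.8  49.8] 20.4
small pot lid 223 [481.6 110.8  32.1] [512.2 141.7  40.9] med [497.7 124.7  37.5] encl [496.9 126.2] 15.7
dropper cap 88 [413.7 208.6  60.1] [431.4 226.6  74.1] med [423.7 215.2  64.6] encl [422.8 217.7] 9.2
dropper cap+ 114 [413.7 207.8  55.5] [432.2 228.3  74.1] med [424.6 214.7  63.1] encl [422.9 218. ] 10.4
glue top 63 [527.2 212.9  85.1] [535.5 220.6 107.6] med [531.3 215.5  99.6] encl [531.4 216.9] 4.4
tray ((513.1435546875, -72.19256591796875), (185.2053680419922, 116.15567016601562), 10.38245964050293)
bottle top 392 49.91567408374476 floor 368 [14.8 16.2] bbox [ 496.  -114.6   13.5] [538.2 -72.8  37.8]
  floorpts [ 496.  -114.6   13.5] [538.2 -73.8  17.8] ((518.39599609375, -93.0627212524414), 22.476694107055664)
  rect ((517.485595703125, -96.32489013671875), (57.08037567138672, 56.95974349975586), 10.27393913269043)
dropper top 687 40.10502186949327 floor 317 [14.7 16.3] bbox [ 556.6 -104.1   13.9] [592.7 -68.3  27.8]
  floorpts [ 556.8 -103.8   13.9] [592.7 -68.3  17.6] ((574.859619140625, -85.90711975097656), 18.30526351928711)
  rect ((573.3350219726562, -81.3821029663086), (58.5289192199707, 66.31600189208984), 10.216278076171875)
brush 183 [686.8 -88.3   4.5] [-1.  -0.2] -49.97459145950579 64.73175199249049 [0.7 6.4]
```

View pics/w0c.png

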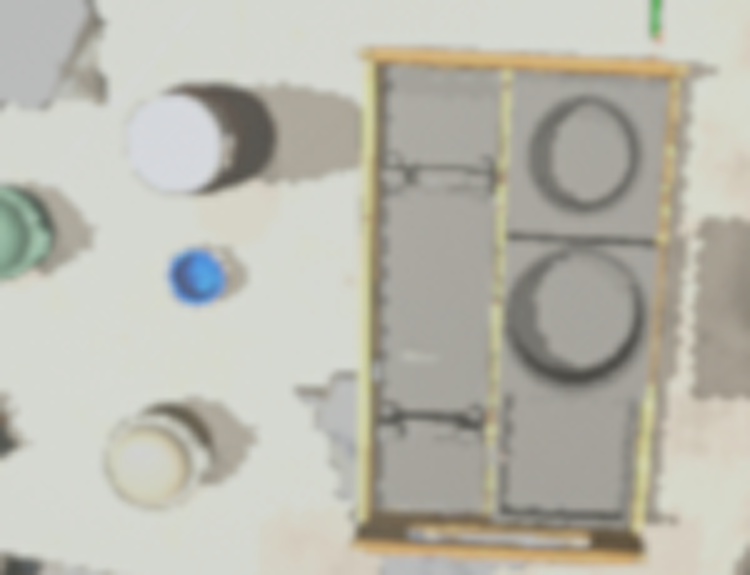

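The close crop confirms the layout. The caddy's yaw is about 10.3°, with the dish at the near-robot end, the bottle hole in the middle and the dropper hole at the far end. The ochre pot is at about (150,460). Still to check are the pot tab, the brush ends and the clearance around the grasps.

Run:
```python
from h import *
np.set_printoptions(precision=1,suppress=True)
d=np.load('w0.npz');P=d['P'];W=d['W'];fx,fy,cx,cy=d['K']
def ray(u,v,z):
    r=W[:3,:3]@[(u-cx)/fx,(v-cy)/fy,1];return W[:3,3]+r*(z-W[2,3])/r[2]
print('brush ends enl px',ray(420.5/1.5,138/1.5,3),ray(428.5/1.5,2/1.5,3))
from h import cap,cloud
c=cap('side');S=cloud(c)
cv2.imwrite('pics/pot.png',np.hstack([cv2.resize(c['img'][195:245,165:215],(400,400),interpolation=cv2.INTER_CUBIC),cv2.resize(d['img'][155:195,160:200],(400,400),interpolation=cv2.INTER_CUBIC)]))
A=np.vstack([P[np.isfinite(P[...,0])],S[np.isfinite(S[...,0])]])
def hist(n,x,y,R,zmin):
    D=A[:,:2]-[x,y];r=np.hypot(*D.T);a=np.degrees(np.arctan2(D[:,1],D[:,0]))
    m=(r<R)&(A[:,2]>zmin)
    for k in range(-180,180,20):
        q=m&(a>=k)&(a<k+20);
        if q.sum():print(n,k,q.sum(),'rmax',round(np.percentile(r[q],97),1),end=' | ')
    print()
hist('pot',424,50,30,28)
for n,x,y,r0 in(('dropper',423,217.5,17),('pot',424,50,26),('bottle',552,45.5,24)):
    D=A[:,:2]-[x,y];r=np.hypot(*D.T);m=(r>r0)&(r<75)&(A[:,2]>15)
    print(n,'neighbours',m.sum()); 
    if m.sum():
        Q=A[m];
        for k in range(-180,180,30):
            a=np.degrees(np.arctan2(Q[:,1]-y,Q[:,0]-x));q=(a>=k)&(a<k+30)
            if q.sum()>2:print('  ',k,q.sum(),'rmin',np.hypot(Q[q,0]-x,Q[q,1]-y).min().round(1),'zmax',Q[q,2].max().round(1))
```

```text
brush ends enl px [ 621.7 -102.5    3. ] [766.8 -73.3   3. ]
pot -180 20 rmax 17.7 | pot -160 27 rmax 16.8 | pot -140 35 rmax 17.6 | pot -120 40 rmax 17.6 | pot -100 41 rmax 17.9 | pot -80 49 rmax 20.7 | pot -60 47 rmax 19.8 | pot -40 46 rmax 19.1 | pot -20 42 rmax 19.1 | pot 0 36 rmax 20.1 | pot 20 32 rmax 20.0 | pot 40 23 rmax 20.7 | pot 60 22 rmax 19.9 | pot 80 22 rmax 19.6 | pot 100 18 rmax 19.6 | pot 120 15 rmax 17.7 | pot 140 18 rmax 17.3 | pot 160 18 rmax 18.2 | 
dropper neighbours 291
   60 70 rmin 66.6 zmax 26.3
   90 184 rmin 62.2 zmax 26.3
   120 37 rmin 64.9 zmax 26.2
pot neighbours 53
   -60 4 rmin 58.6 zmax 16.5
   -30 20 rmin 61.7 zmax 20.0
   0 29 rmin 61.4 zmax 19.6
bottle neighbours 14864
   -180 24 rmin 46.8 zmax 20.0
   -150 6119 rmin 36.8 zmax 522.3
   -120 8268 rmin 47.5 zmax 524.5
   -90 187 rmin 50.9 zmax 43.4
   -60 138 rmin 55.0 zmax 58.4
   60 69 rmin 52.3 zmax 22.3
   150 57 rmin 44.7 zmax 20.0
```

View pics/pot.png

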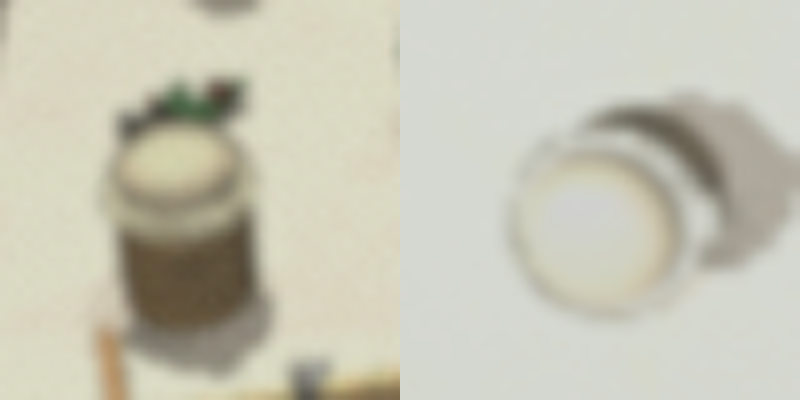

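The pot's tab is unclear, possibly facing -y, so I hover above it and look.

Request:
{"op": "apply_moves", "data": {"motion": "-.0092 -.0227 .0353 0;-.0092 -.0227 .0353 0;-.0092 -.0227 .0353 0;-.0092 -.0227 .0353 0;-.0092 -.0227 .0353 0;-.0092 -.0227 .0353 0;0 0 0 0;0 0 0 0"}}

```text
time: 4.05
tool_pos: [425.5, 48.9, 202.1]
tcp_rot: [3.141, -0.002, 0.226]
contact_force: [0.1, -0.6, 0.4]
grip_width: 91.9
finger_force: 0.0
```

Run:
```python
from h import *
np.set_printoptions(precision=1,suppress=True)
c=cap('wrist');P=cloud(c);print(T_tool())
u,v=map(int,proj(c,[425,50,40]));print(u,v)
cr=c['img'][max(v-60,0):v+60,max(0,u-60):u+60];cv2.imwrite('pics/pot2.png',cv2.resize(cr,(480,480),interpolation=cv2.INTER_CUBIC))
G=P[np.isfinite(P[...,0])];Q=G[(np.hypot(G[:,0]-425,G[:,1]-50)<32)&(G[:,2]>30)]
print(len(Q),Q.min(0),Q.max(0))
from scipy.spatial import ConvexHull
T=Q[Q[:,2]>43];print('dome centroid',T.mean(0))
ctr=T.mean(0)[:2];D=Q[:,:2]-ctr;r=np.hypot(*D.T);a=np.degrees(np.arctan2(D[:,1],D[:,0]))
for k in range(-180,180,15):
    q=(a>=k)&(a<k+15);print(k,round(r[q].max(),1) if q.any() else None,end=' | ')
```

```text
[[  1.    0.2   0.  425.9]
 [  0.2  -1.   -0.   48.9]
 [  0.    0.   -1.  202.3]
 [  0.    0.    0.    1. ]]
249 178
12334 [406.1  29.3  31.6] [456.8  77.1 315.7]
dome centroid [448.4  54.6 291.2]
-180 42.8 | -165 41.3 | -150 37.0 | -135 32.6 | -120 7.5 | -105 19.4 | -90 24.1 | -75 19.7 | -60 14.3 | -45 11.5 | -30 9.3 | -15 8.1 | 0 7.1 | 15 6.8 | 30 7.8 | 45 9.7 | 60 12.9 | 75 16.5 | 90 22.7 | 105 23.5 | 120 15.4 | 135 31.4 | 150 38.4 | 165 41.2 |
```

View pics/pot2.png

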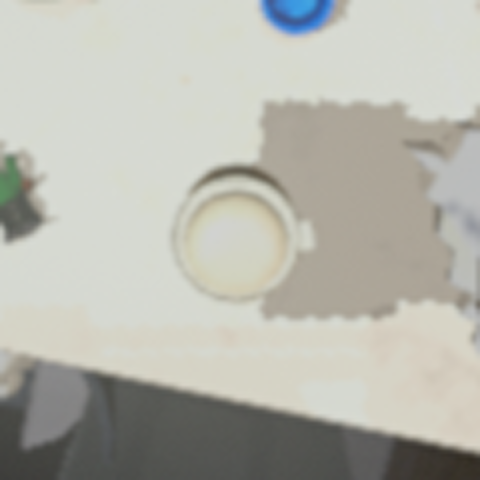

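The close view shows the tab pointing to image right, which is about -77° in the world. So I grasp the pot with the closing axis at about 50° (yaw -40°).

Request:
{"op": "apply_moves", "data": {"motion": "0 -.0014 .03 10.6;0 0 .03 10.6;0 0 .03 10.6;0 0 .03 10.6;0 0 .03 10.6;0 0 .018 0;0 0 .015 0;0 0 0 0", "fingers": 0.35}}

```text
time: 5.1
tool_pos: [425.1, 50.5, 17.9]
tcp_rot: [-3.142, -0.0, -0.699]
contact_force: [0.5, -0.5, 0.4]
grip_width: 61.6
finger_force: 0.0
```

Request:
{"op": "apply_moves", "data": {"motion": "0 0 0 0;0 0 0 0;0 0 0 0;0 0 0 0;0 0 0 0", "fingers": -1}}

```text
time: 5.72
tool_pos: [424.6, 51.2, 18.4]
tcp_rot: [-3.141, -0.001, -0.698]
contact_force: [-0.9, -0.2, 5.2]
grip_width: 33.9
finger_force: 30.0
```

Request:
{"op": "apply_moves", "data": {"motion": "0 0 -.05 0;0 0 -.05 0;.0425 .0325 0 0;.0425 .0325 0 0;.0425 .0325 0 0;0 0 0 -10;0 0 0 -10;0 0 0 -10"}}

```text
time: 6.72
tool_pos: [458.8, -105.5, 117.6]
tcp_rot: [-3.141, 0.001, -0.169]
contact_force: [-0.3, -0.1, -0.8]
grip_width: 33.8
finger_force: 30.0
```

Request:
{"op": "apply_moves", "data": {"motion": "0 0 0 -10;0 0 0 -10;0 0 0 -10;0 0 0 -10;0 0 .02 0;0 0 0 0"}}

```text
time: 7.48
tool_pos: [458.0, -104.9, 96.8]
tcp_rot: [-3.139, 0.002, 0.523]
contact_force: [0.8, -0.6, -1.1]
grip_width: 33.9
finger_force: 30.0
```

Run:
```python
from h import *
go(460,-106,34)
c=cap('wrist');cv2.imwrite('pics/w2.png',c['img']);P=cloud(c)
G=P[np.isfinite(P[...,0])]
Q=G[(abs(G[:,0]-513)<110)&(abs(G[:,1]+72)<80)&(G[:,2]>20)&(G[:,2]<62)]
c2=cap('side');cv2.imwrite('pics/s2.png',np.hstack([c['img'][60:330,80:380],c2['img'][120:390,120:420]]))
```

```text
now 7.475 [ 458.  -104.9   96.8] [-3.139e+00  2.000e-03  5.230e-01] shift mm [ 1.3  2.1 62.8] n>= 1.0 turn deg NoneTraceback (most recent call last):
  File "<stdin>", line 6, in <module>
    return _nx.concatenate(arrs, 1, dtype=dtype, casting=casting)
           ~~~~~~~~~~~~~~~^^^^^^^^^^^^^^^^^^^^^^^^^^^^^^^^^^^^^^^
ValueError: all the input array dimensions except for the concatenation axis must match exactly, but along dimension 0, the array at index 0 has size 270 and the array at index 1 has size 264
```

Request:
{"op": "apply_moves", "data": {"motion": ".0014 .002 .03 0;0 0 .025 0;0 0 .008 0;0 0 .002 0;0 0 0 0"}}

```text
time: 8.2
tool_pos: [462.0, -106.7, 33.7]
tcp_rot: [3.14, -0.001, 0.523]
contact_force: [-1.0, -0.3, -0.7]
grip_width: 34.1
finger_force: 30.0
```

Run:
```python
from h import *
go(460,-106,31.5)
c=cap('wrist')['img'];c2=cap('side')['img'];cv2.imwrite('pics/s2.png',cv2.resize(np.hstack([c[60:320,100:380],c2[130:390-6+6][:254][:, 120:400] if 0 else cv2.resize(c2[200:320,150:300],(325,260))]),None,fx=1.3,fy=1.3))
```

```text
now 8.2 [ 462.  -106.7   33.7] [ 3.14e+00 -1.00e-03  5.23e-01] shift mm [-1.4 -1.5  2.2] n>= 0.0 turn deg None
```

View pics/s2.png

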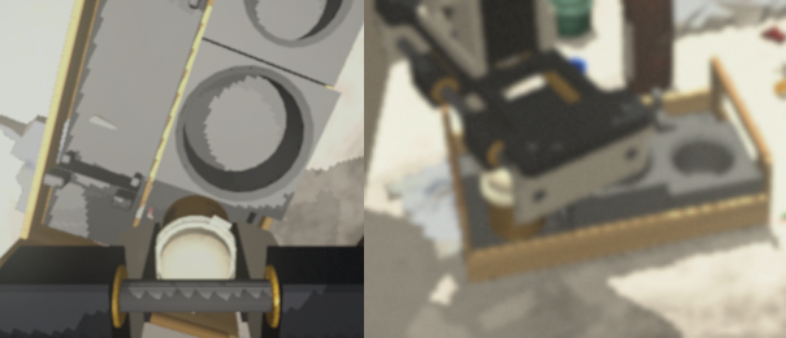

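The pot stands over the dish with its tab clear of the neighbouring block. I lower it 2 mm, release and rise.

Request:
{"op": "apply_moves", "data": {"motion": "0 0 .002 0;0 0 .001 0;0 0 0 0"}}

```text
time: 8.68
tool_pos: [461.9, -106.6, 31.3]
tcp_rot: [3.14, -0.001, 0.524]
contact_force: [-2.5, 1.5, 13.6]
grip_width: 34.4
finger_force: 30.0
```

Request:
{"op": "apply_moves", "data": {"motion": "0 0 0 0;0 0 0 0;0 0 0 0;0 0 -.02 0;0 0 -.05 0;0 0 -.06 0;0 0 -.02 0;0 0 0 0", "fingers": 0.05}}

```text
time: 9.68
tool_pos: [462.1, -106.7, 181.1]
tcp_rot: [3.139, -0.002, 0.524]
contact_force: [-0.0, 0.2, -0.8]
grip_width: 48.0
finger_force: 0.0
```

Run:
```python
from h import *
np.set_printoptions(precision=1,suppress=True)
go(423,217.5,180,.18)
c=cap('wrist');P=cloud(c);G=P[np.isfinite(P[...,0])]
Q=G[(np.hypot(G[:,0]-460,G[:,1]+106)<26)&(G[:,2]>42)&(G[:,2]<75)];print(len(Q),Q.min(0),Q.max(0))
```

```text
now 9.675 [ 462.1 -106.7  181.1] [ 3.1 -0.   0.5] shift mm [ 128.2 -300.3    0.6] n>= 5.2 turn deg 19.7
999 [ 442.8 -124.8   44.8] [483.7 -87.5  61.9]
```

Request:
{"op": "apply_moves", "data": {"motion": ".0214 -.05 0 0;.0214 -.05 0 0;.0214 -.05 0 0;.0214 -.05 0 0;.0214 -.05 0 0;.0214 -.05 0 0;0 0 0 9.9;0 0 0 9.8", "fingers": 0.2}}

```text
time: 10.72
tool_pos: [421.2, 218.2, 177.6]
tcp_rot: [3.141, 0.004, 0.176]
contact_force: [0.0, -0.0, -0.4]
grip_width: 54.8
finger_force: 0.0
```

Run:
```python
from h import *
np.set_printoptions(precision=1,suppress=True)
c=cap('wrist');P=cloud(c)
u,v=map(int,proj(c,[423,217.5,74]));print(u,v)
cv2.imwrite('pics/d.png',cv2.resize(c['img'][max(0,v-60):v+60,u-60:u+60],(480,480),interpolation=cv2.INTER_CUBIC))
G=P[np.isfinite(P[...,0])]
for a,b in((66,76),(54,76),(45,52)):
    Q=G[(np.hypot(G[:,0]-423,G[:,1]-217.5)<22)&(G[:,2]>a)&(G[:,2]<b)];print(len(Q),Q.min(0),Q.max(0),cv2.minEnclosingCircle(Q[:,:2].astype(np.float32)))
go(423,217.5,32,.18)
```

```text
251 190
86 [418.  213.8  66. ] [426.9 224.   75. ] ((422.2132873535156, 218.90020751953125), 5.095710277557373)
314 [412.3 208.6  54.2] [432.5 228.7  75. ] ((422.2980041503906, 218.66661071777344), 10.322782516479492)
95 [416.2 207.   45. ] [434.4 230.6  51.6] ((422.9029235839844, 218.94833374023438), 11.922383308410645)
now 10.775 [421.4 217.8 177.7] [3.1 0.  0.2] shift mm [  2.2   0.5 145.7] n>= 2.3 turn deg -0.7
```

View pics/d.png

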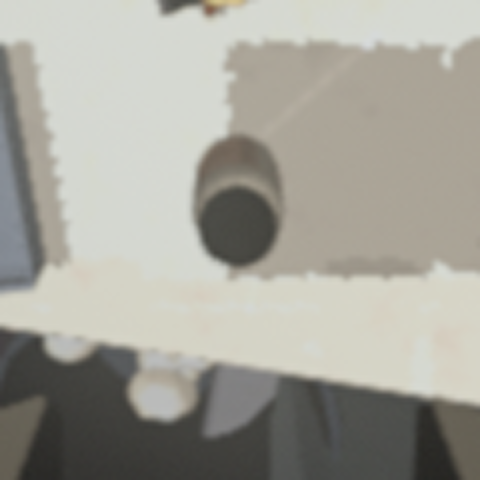

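The dropper's black cap is at crop (238,225), directly below the tool, and the side box is clear. I descend and grip.

Request:
{"op": "apply_moves", "data": {"motion": ".001 -.0006 .05 0;0 0 .05 0;0 0 .03 0;0 0 .0157 0;0 0 0 0;0 0 0 0"}}

```text
time: 11.52
tool_pos: [423.4, 218.2, 34.1]
tcp_rot: [3.141, 0.0, 0.181]
contact_force: [-0.7, -0.3, 0.1]
grip_width: 55.1
finger_force: 0.0
```

Request:
{"op": "apply_moves", "data": {"motion": "0 0 0 0;0 0 0 0;0 0 0 0;0 0 0 0;0 0 0 0;0 0 -.03 0;0 0 -.06 0;0 0 -.03 0", "fingers": -1}}

```text
time: 12.52
tool_pos: [424.3, 218.7, 156.8]
tcp_rot: [-3.141, -0.003, 0.18]
contact_force: [0.5, -0.2, -1.2]
grip_width: 23.0
finger_force: 30.0
```

Run:
```python
from h import *
go(575.2,-85.3,150,.18)
```

```text
now 12.525 [424.3 218.7 156.8] [-3.141e+00 -3.000e-03  1.800e-01] shift mm [ 94.1 326.    7. ] n>= 5.4 turn deg -0.0
```

Request:
{"op": "apply_moves", "data": {"motion": ".01344 .04657 0 0;.01344 .04657 0 0;.01344 .04657 0 0;.01344 .04657 0 0;.01344 .04657 0 0;.01344 .04657 0 0;.01344 .04657 0 0;0 0 0 0"}}

```text
time: 13.52
tool_pos: [575.1, -88.6, 153.6]
tcp_rot: [3.141, -0.0, 0.176]
contact_force: [-0.8, 0.3, -0.5]
grip_width: 23.2
finger_force: 30.0
```

Run:
```python
from h import *
np.set_printoptions(precision=1,suppress=True)
go(575.2,-85.3,51,.18)
c=cap('wrist');cv2.imwrite('pics/d2.png',c['img']);c=cap('side')
P=cloud(c);G=P[np.isfinite(P[...,0])]
Q=G[(abs(G[:,0]-575)<30)&(abs(G[:,1]+85)<30)&(G[:,2]>105)&(G[:,2]<165)]
for z in range(105,165,6):
    q=Q[(Q[:,2]>=z)&(Q[:,2]<z+6)]
    if len(q):print(z,len(q),q.min(0)[:2],q.max(0)[:2])
cv2.imwrite('pics/d2s.png',cv2.resize(c['img'][120:300,180:380],None,fx=3,fy=3))
```

```text
now 13.525 [575.1 -88.6 153.6] [ 3.1 -0.   0.2] shift mm [  0.7  -3.3 102.6] n>= 1.6 turn deg -0.2
117 23 [563.3 -97.9] [585.3 -86.9]
123 45 [563.  -98.9] [587.7 -86.1]
129 47 [562.9 -99.4] [587.3 -88. ]
135 55 [562.8 -99.7] [587.2 -87.8]
141 47 [562.9 -99.7] [587. -89.]
147 35 [ 561.8 -100.1] [585.  -85.8]
153 37 [ 561.5 -107. ] [588.1 -72.5]
159 45 [ 560.4 -113.3] [589.  -67.5]
```

View pics/d2s.png

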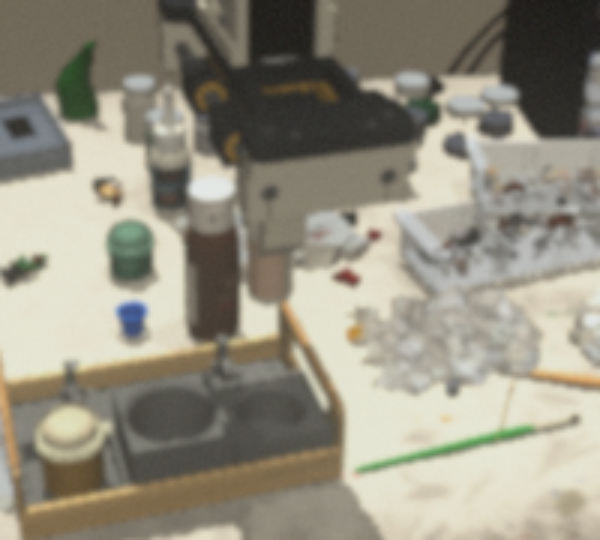

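The side view shows the dropper hanging upright above its hole, and the pot standing in its dish. I shift +y by 2.5 mm and lower it.

Request:
{"op": "apply_moves", "data": {"motion": "0.0005 -.0025 .04 0;0 0 .035 0;0 0 .012 0;0 0 .008 0;0 0 .006 0;0 0 0 0"}}

```text
time: 14.38
tool_pos: [574.5, -83.0, 53.6]
tcp_rot: [3.141, -0.001, 0.18]
contact_force: [-0.0, -0.5, -1.2]
grip_width: 23.5
finger_force: 30.0
```

Request:
{"op": "apply_moves", "data": {"motion": "0 0 .002 0;0 0 .001 0;0 0 0 0"}}

```text
time: 14.75
tool_pos: [574.5, -83.1, 50.4]
tcp_rot: [3.141, -0.0, 0.18]
contact_force: [0.4, -0.2, 0.3]
grip_width: 23.0
finger_force: 30.0
```

Request:
{"op": "apply_moves", "data": {"motion": "0 .0015 .001 0;0 0 .001 0;0 0 0 0"}}

```text
time: 15.12
tool_pos: [575.4, -83.8, 50.3]
tcp_rot: [-3.141, -0.003, 0.18]
contact_force: [-1.8, 3.7, 14.1]
grip_width: 23.1
finger_force: 30.1
```

Request:
{"op": "apply_moves", "data": {"motion": "0 0 0 0;0 0 0 0;0 0 0 0;0 0 -.02 0;0 0 -.05 0;0 0 -.05 0;0 0 -.03 0;0 0 0 0", "fingers": 0.0}}

```text
time: 16.12
tool_pos: [575.8, -84.9, 200.7]
tcp_rot: [3.139, -0.005, 0.18]
contact_force: [0.1, 0.1, -1.3]
grip_width: 46.0
finger_force: 0.0
```

Run:
```python
from h import *
np.set_printoptions(precision=1,suppress=True)
go(694.3,-88,160,.198)
c=cap('wrist');P=cloud(c);G=P[np.isfinite(P[...,0])]
Q=G[(np.hypot(G[:,0]-575,G[:,1]+85)<18)&(G[:,2]>55)&(G[:,2]<120)];print(len(Q),Q.min(0),Q.max(0))
Q=Q[Q[:,2]>75];print(cv2.minEnclosingCircle(Q[:,:2].astype(np.float32)))
```

```text
now 16.125 [575.8 -84.9 200.7] [ 3.1 -0.   0.2] shift mm [115.8  24.1  41.3] n>= 2.0 turn deg -1.1
445 [563.5 -95.5  55. ] [586.1 -71.   90.9]
((573.268798828125, -83.37525939941406), 10.315102577209473)
```

The dropper is down, its top at z≈90. Next is the brush.

Request:
{"op": "apply_moves", "data": {"motion": ".0386 .008 .0137 0;.0386 .008 .0137 0;.0386 .008 .0137 -1;0 0 0 0;0 0 0 0", "fingers": -0.4}}

```text
time: 16.8
tool_pos: [691.7, -87.3, 155.3]
tcp_rot: [-3.14, 0.003, 0.197]
contact_force: [0.4, -0.0, 0.6]
grip_width: 27.6
finger_force: 0.0
```

Run:
```python
from h import *
np.set_printoptions(precision=1,suppress=True)
c=cap('wrist');P=cloud(c);im=c['img'].astype(int)
f=np.isfinite(P[...,0])
g=(im[...,1]>im[...,2]+25)&(im[...,1]>im[...,0]+15)&f
B=P[g];B=B[(B[:,0]>600)&(B[:,1]<-40)&(B[:,1]>-130)&(B[:,2]<15)]
m=np.median(B,0);u=np.linalg.svd(B[:,:2]-B[:,:2].mean(0),full_matrices=False)[2][0];t=(B[:,:2]-m[:2])@u
print('green',len(B),B.mean(0),u,np.degrees(np.arctan(u[1]/u[0])),t.min(),t.max(),np.percentile(B[:,2],[10,50,90]))
print('line y at x=694',B[:,1].mean()+(694.3-B[:,0].mean())*u[1]/u[0])
G=P[f];Q=G[(np.hypot(G[:,0]-694,G[:,1]+88)<120)&(G[:,2]>12)&(G[:,2]<130)]
print('near',len(Q)); 
if len(Q):print(Q.min(0),Q.max(0))
u0,v0=map(int,proj(c,[694,-88,3]));print(u0,v0);cv2.imwrite('pics/b.png',cv2.resize(c['img'],(640,480)))
go(694.3,-88,2.5,.199)
```

```text
green 304 [687.3 -88.5   5.1] [-1.  -0.2] 12.282594653024992 -44.183494754446656 70.69951349813587 [3.5 5.2 6.7]
line y at x=694 -86.99820471904933
near 7686
[ 574.1 -162.5   12. ] [810.7  31.8  91.1]
251 177
now 16.85 [691.9 -87.3 156.5] [-3.1  0.   0.2] shift mm [  2.5   1.2 154. ] n>= 2.5 turn deg -0.1
```

View pics/b.png

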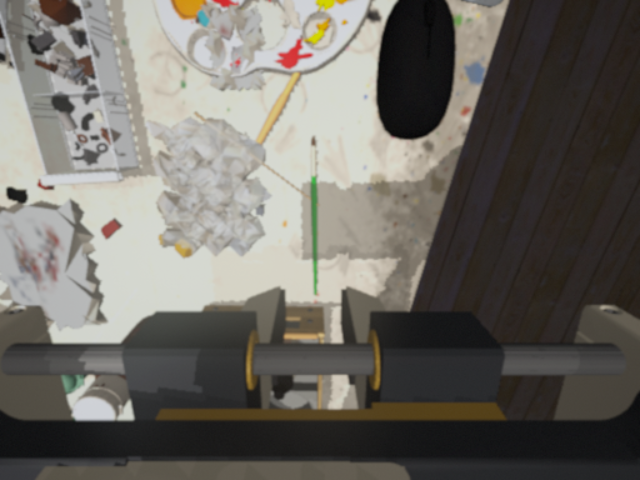

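The wrist view shows the brush below the tool, from (316,294) to (313,138) with its middle near (314,218), and a clear space around it.

Request:
{"op": "apply_moves", "data": {"motion": ".0024 .0005 .05 0;0 0 .05 0;0 0 .035 0;0 0 .015 0;0 0 .003 0;0 0 0 0"}}

```text
time: 17.6
tool_pos: [696.2, -87.7, 6.0]
tcp_rot: [3.14, -0.003, 0.197]
contact_force: [0.4, -0.4, -0.3]
grip_width: 27.5
finger_force: 0.0
```

```bash
python3 -c "
from h import *
go(694.3,-87.2,2,.21);print(bot.get_obs()['contact_force'])"
```

```text
now 17.6 [696.2 -87.7   6. ] [ 3.14e+00 -3.00e-03  1.97e-01] shift mm [-1.8 -0.9  4. ] n>= 0.1 turn deg -0.7
[ 0.42205543 -0.40706699 -0.34391794]
```

Request:
{"op": "apply_moves", "data": {"motion": "-.001 -.0004 .0025 0;0 0 .001 0;0 0 0 0"}}

```text
time: 17.98
tool_pos: [694.3, -87.2, 0.9]
tcp_rot: [3.141, -0.0, 0.197]
contact_force: [0.1, 0.7, -0.7]
grip_width: 27.7
finger_force: 0.0
```

Request:
{"op": "apply_moves", "data": {"motion": "0 0 0 0;0 0 0 0;0 0 0 0;0 0 0 0", "fingers": -1}}

```text
time: 18.48
tool_pos: [694.2, -87.2, 0.6]
tcp_rot: [3.142, 0.0, 0.197]
contact_force: [0.4, 0.0, 0.0]
grip_width: 4.4
finger_force: 30.0
```

Brush gripped. I lift it and carry it over the rest, aiming 7 mm towards -x of centre so the gripper body stays clear of the standing paint bottle.

Request:
{"op": "apply_moves", "data": {"motion": "0 0 -.04 0;0 0 -.06 0;0 0 -.05 0;-.0454 -.0212 0 0;-.0454 -.0212 0 0;-.0454 -.0212 0 0;-.0454 -.0212 0 1;0 0 0 0"}}

```text
time: 19.48
tool_pos: [495.8, -38.5, 150.6]
tcp_rot: [-3.14, 0.003, 0.18]
contact_force: [0.2, 0.1, 0.0]
grip_width: 4.4
finger_force: 30.0
```

Run:
```python
from h import *
np.set_printoptions(precision=1,suppress=True)
go(499.5,-39.7,32,.18)
c=cap('side');P=cloud(c);im=c['img'].astype(int)
G=P[np.isfinite(P[...,0])]
g=(im[...,1]>im[...,2]+25)&(im[...,1]>im[...,0]+15)&np.isfinite(P[...,0]);B=P[g];B=B[(B[:,2]>100)&(B[:,2]<200)]
print('green',len(B),B.min(0) if len(B) else 0,B.max(0) if len(B) else 0)
# cheek horn points
d=np.load('w0.npz')['P'];H=np.vstack([d[np.isfinite(d[...,0])],G]);
o=np.array([507.8,-43.2]);u=np.array([.984,.179]);v=np.array([-.179,.984])
D=H[:,:2]-o;a=D@u;b=D@v;m=(abs(abs(a)-48)<7)&(abs(b)<26)&(H[:,2]>24)&(H[:,2]<45)
for s in(-1,1):
    for q in(-1,1):
        k=m&(a*s>0)&(b*q>0)&(H[:,2]>34);print(s,q,k.sum(),a[k].mean(),b[k].min(),b[k].max(),H[k,2].max())
cv2.imwrite('pics/b2.png',cv2.resize(c['img'][120:320,130:400],None,fx=2.8,fy=2.8))
```

```text
now 19.475 [495.8 -38.5 150.6] [-3.1  0.   0.2] shift mm [  3.8   2.  118.6] n>= 1.9 turn deg 0.0
green 88 [429.7 -52.  111.9] [542.3  50.6 157.2]
-1 -1 29 -47.087080764601794 -19.015052261425367 -10.081682705737153 43.01743039592088
-1 1 37 -46.73891500793009 10.578138089323277 19.075435687695546 42.59086181596024
1 -1 43 47.98414302745167 -25.857128231338166 -10.831786410029732 43.34792548690223
1 1 38 48.71161989421636 10.59252725373675 18.93715541839425 43.41010838111015
```

View pics/b2.png

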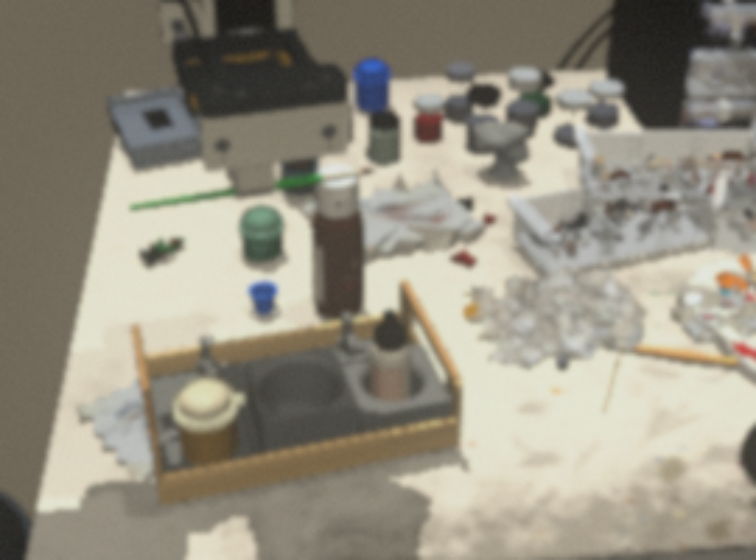

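The brush hangs level and is held near its middle, crop (131,208) to (372,170). The measured cheeks match the rest's estimated centre, so I lower it.

Request:
{"op": "apply_moves", "data": {"motion": ".0015 .001 .04 0;0 0 .04 0;0 0 .025 0;0 0 .009 0;0 0 0 0;0 0 0 0"}}

```text
time: 20.27
tool_pos: [502.2, -40.6, 37.6]
tcp_rot: [3.141, -0.002, 0.18]
contact_force: [0.1, 0.4, -0.2]
grip_width: 4.4
finger_force: 30.0
```

```bash
python3 -c "
from h import *
go(499.5,-39.7,31.5,.18);print(bot.get_obs()['contact_force'])"
```

```text
now 20.275 [502.2 -40.6  37.6] [ 3.141e+00 -2.000e-03  1.800e-01] shift mm [-2.5 -1.4  6.1] n>= 0.1 turn deg -0.0
[ 0.14357949  0.41515399 -0.20575427]
```

Request:
{"op": "apply_moves", "data": {"motion": "-.001 -.001 .003 0;0 0 .002 0;0 0 0 0"}}

```text
time: 20.65
tool_pos: [499.9, -39.5, 31.7]
tcp_rot: [3.141, 0.0, 0.18]
contact_force: [0.7, -0.2, 0.5]
grip_width: 4.0
finger_force: 30.0
```

Request:
{"op": "apply_moves", "data": {"motion": "0 0 0 0;0 0 0 0;0 0 0 0", "fingers": -0.7}}

```text
time: 21.02
tool_pos: [500.0, -39.6, 31.6]
tcp_rot: [3.141, -0.0, 0.18]
contact_force: [-0.2, 0.1, 0.1]
grip_width: 13.7
finger_force: 0.0
```

Request:
{"op": "apply_moves", "data": {"motion": "0 0 -.01 0;0 0 -.03 0;0 0 -.05 0;0 0 -.06 0;0 0 0 0"}}

```text
time: 21.65
tool_pos: [502.7, -40.1, 186.9]
tcp_rot: [3.137, -0.01, 0.18]
contact_force: [0.6, 0.7, -0.7]
grip_width: 13.6
finger_force: 0.0
```

Run:
```python
from h import *
np.set_printoptions(precision=1,suppress=True)
go(552,45.5,180,.18)
c=cap('wrist');P=cloud(c);im=c['img'].astype(int)
g=(im[...,1]>im[...,2]+20)&(im[...,1]>im[...,0]+12)&np.isfinite(P[...,0]);B=P[g]
o=np.array([507.8,-43.2]);u=np.array([.984,.179]);v=np.array([-.179,.984])
B=B[(abs((B[:,:2]-o)@v)<25)&(abs((B[:,:2]-o)@u)<100)&(B[:,2]<60)]
a=(B[:,:2]-o)@u;b=(B[:,:2]-o)@v;print(len(B),'u',a.min(),a.max(),'v',np.median(b),np.polyfit(a,b,1),'z',np.percentile(B[:,2],[5,50,95]))
cv2.imwrite('pics/b3.png',cv2.resize(c['img'],(640,480)))
```

```text
now 21.65 [502.7 -40.1 186.9] [ 3.1 -0.   0.2] shift mm [ 63.8 -75.4   7.2] n>= 1.6 turn deg -0.0
410 u -88.41528819291126 35.440869101615775 v 5.104813798445882 [0.  5.1] z [14.1 34.6 36. ]
```

View pics/b3.png

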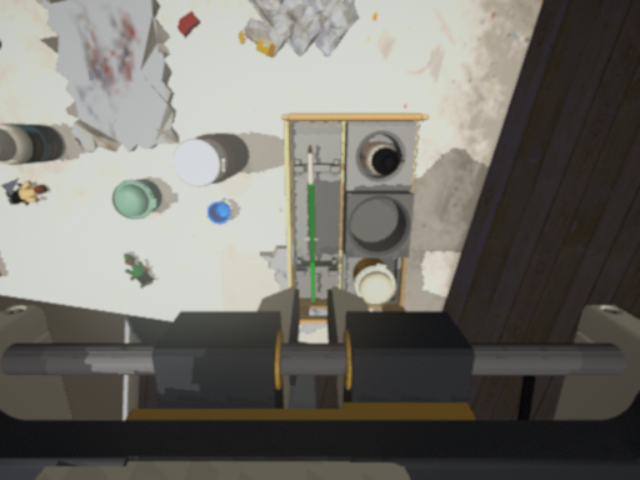

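The brush lies in both notches, from (310,148) to (313,302), about 10 mm from centre and within limits. Now the paint bottle.

Request:
{"op": "apply_moves", "data": {"motion": ".0316 -.0377 0 0;.0316 -.0377 0 0;0 0 0 0;0 0 0 0", "fingers": 0.35}}

```text
time: 22.2
tool_pos: [547.7, 45.7, 180.3]
tcp_rot: [-3.141, 0.003, 0.18]
contact_force: [-0.1, -0.6, 0.6]
grip_width: 49.4
finger_force: 0.0
```

Run:
```python
from h import *
np.set_printoptions(precision=1,suppress=True)
c=cap('wrist');P=cloud(c);G=P[np.isfinite(P[...,0])]
for a,b in((100,118),(50,90)):
    Q=G[(np.hypot(G[:,0]-552,G[:,1]-45.5)<24)&(G[:,2]>a)&(G[:,2]<b)];print(len(Q),Q.min(0),Q.max(0),cv2.minEnclosingCircle(Q[:,:2].astype(np.float32)))
go(552,45.5,52,.18)
```

```text
1077 [536.9  28.7 100.2] [567.1  62.7 114.9] ((551.16552734375, 45.84360885620117), 17.191471099853516)
487 [546.2  29.1  50.2] [570.4  65.7  89.9] ((552.8192138671875, 47.42048645019531), 18.387807846069336)
now 22.25 [547.8  45.2 180.7] [-3.1  0.   0.2] shift mm [  4.5   0.5 128.7] n>= 2.1 turn deg -0.0
```

Request:
{"op": "apply_moves", "data": {"motion": ".0035 0 .03 0;0 0 .04 0;0 0 .04 0;0 0 .018 0;0 0 0 0;0 0 0 0"}}

```text
time: 23.0
tool_pos: [552.6, 45.8, 54.5]
tcp_rot: [3.141, -0.001, 0.179]
contact_force: [-1.0, 0.4, 1.9]
grip_width: 62.0
finger_force: 0.0
```

Request:
{"op": "apply_moves", "data": {"motion": "0 0 0 0;0 0 0 0;0 0 0 0;0 0 0 0;0 0 0 0", "fingers": -1}}

```text
time: 23.62
tool_pos: [552.4, 46.5, 54.0]
tcp_rot: [3.141, -0.001, 0.18]
contact_force: [-0.6, 0.1, 3.9]
grip_width: 35.6
finger_force: 29.9
```

Request:
{"op": "apply_moves", "data": {"motion": "0 0 -.02 0;0 0 -.04 0;0 0 -.05 0;0 0 0 0;0 0 0 0"}}

```text
time: 24.25
tool_pos: [551.5, 46.6, 162.7]
tcp_rot: [-3.141, 0.001, 0.18]
contact_force: [0.4, -0.4, -2.2]
grip_width: 35.6
finger_force: 29.9
```

Run:
```python
from h import *
go(517.5,-96,160,.18)
```

```text
now 24.25 [551.5  46.6 162.7] [-3.141e+00  1.000e-03  1.800e-01] shift mm [-58.9 134.2   2.8] n>= 2.3 turn deg -0.0
```

Request:
{"op": "apply_moves", "data": {"motion": "-.0147 .0336 0 0;-.0147 .0336 0 0;-.0147 .0336 0 0;-.0147 .0336 0 0;0 0 0 0;0 0 0 0;0 0 0 0"}}

```text
time: 25.12
tool_pos: [518.2, -95.1, 163.0]
tcp_rot: [-3.141, 0.001, 0.181]
contact_force: [0.6, 1.0, -1.0]
grip_width: 35.8
finger_force: 29.9
```

Run:
```python
from h import *
np.set_printoptions(precision=1,suppress=True)
go(517.5,-96,70,.18)
c=cap('side');P=cloud(c);G=P[np.isfinite(P[...,0])]
Q=G[(abs(G[:,0]-517)<35)&(abs(G[:,1]+96)<35)&(G[:,2]>105)&(G[:,2]<160)]
for z in range(105,158,8):
    q=Q[(Q[:,2]>=z)&(Q[:,2]<z+8)]
    if len(q):print(z,len(q),q.min(0)[:2],q.max(0)[:2])
```

```text
now 25.125 [518.2 -95.1 163. ] [-3.1  0.   0.2] shift mm [-0.8  0.8 93. ] n>= 1.5 turn deg 0.0
105 29 [ 501.3 -111. ] [532.9 -97. ]
113 89 [ 500.1 -112.1] [536.9 -91.5]
121 99 [ 500.3 -113.4] [536.8 -96. ]
129 101 [ 500.8 -113.6] [537.1 -96.2]
137 104 [ 499.8 -113.8] [537.4 -94.5]
145 100 [ 500.  -113.7] [535.6 -96.1]
153 88 [ 500.4 -113.9] [535.7 -98.4]
```

The bottle is centred over its hole at (518.5,-95.2), so I lower it.

Request:
{"op": "apply_moves", "data": {"motion": "-.0008 .0008 .03 0;0 0 .025 0;0 0 .015 0;0 0 .01 0;0 0 .007 0;0 0 .003 0;0 0 0 0"}}

```text
time: 26.05
tool_pos: [517.9, -97.2, 73.8]
tcp_rot: [3.141, -0.0, 0.18]
contact_force: [-0.4, 0.4, -0.8]
grip_width: 35.5
finger_force: 29.9
```

Request:
{"op": "apply_moves", "data": {"motion": "0 0 .002 0;0 0 .001 0;0 0 0 0"}}

```text
time: 26.42
tool_pos: [517.7, -97.1, 70.6]
tcp_rot: [3.141, -0.0, 0.18]
contact_force: [0.8, 0.2, -1.8]
grip_width: 35.7
finger_force: 29.9
```

Request:
{"op": "apply_moves", "data": {"motion": "0 0 .001 0;0 0 .0005 0;0 0 0 0"}}

```text
time: 26.8
tool_pos: [518.0, -97.1, 69.9]
tcp_rot: [3.141, -0.001, 0.18]
contact_force: [-0.9, 1.3, 5.7]
grip_width: 35.7
finger_force: 29.9
```

Request:
{"op": "apply_moves", "data": {"motion": "0 0 0 0;0 0 0 0;0 0 0 0;0 0 -.02 0;0 0 -.05 0;0 0 -.06 0;0 0 -.06 0;0 0 -.03 0", "fingers": 0.15}}

```text
time: 27.8
tool_pos: [518.4, -97.3, 292.7]
tcp_rot: [3.139, -0.004, 0.18]
contact_force: [0.3, -0.3, -0.8]
grip_width: 52.7
finger_force: 0.0
```

Request:
{"op": "apply_moves", "data": {"motion": "-.04 0 0 0;-.04 0 0 0;0 0 0 0"}}

```text
time: 28.18
tool_pos: [437.2, -111.5, 289.5]
tcp_rot: [3.141, 0.0, 0.178]
contact_force: [0.5, -0.5, -0.1]
grip_width: 52.8
finger_force: 0.0
```

Run:
```python
from h import *
np.set_printoptions(precision=1,suppress=True)
c=cap('wrist');P=cloud(c);s=cap('side');S=cloud(s)
A=np.vstack([X[np.isfinite(X[...,0])] for X in(P,S)])
for n,x,y,R,a,b in(('bottle cap',517.5,-96,22,112,140),('dropper cap',575.2,-85.3,16,74,100),('pot',460,-106,26,48,70),('glue',531,217,12,85,112),('small',497,126,24,25,45)):
    Q=A[(np.hypot(A[:,0]-x,A[:,1]-y)<R)&(A[:,2]>a)&(A[:,2]<b)]
    if len(Q):print(n,len(Q),Q.min(0),Q.max(0))
cv2.imwrite('pics/f.png',np.hstack([cv2.resize(c['img'],(400,300)),cv2.resize(s['img'][140:320,140:380],(400,300))]))
```

```text
bottle cap 994 [ 501.7 -115.1  112. ] [533.6 -81.3 130.6]
dropper cap 329 [563.6 -93.6  74. ] [584.1 -73.1  91.1]
pot 886 [ 442.5 -125.3   48. ] [484.9 -88.6  62.4]
glue 29 [528.8 212.6  87.3] [535.9 219.2 107.7]
small 739 [478.3 103.8  25.1] [514.4 140.9  41. ]
```

View pics/f.png

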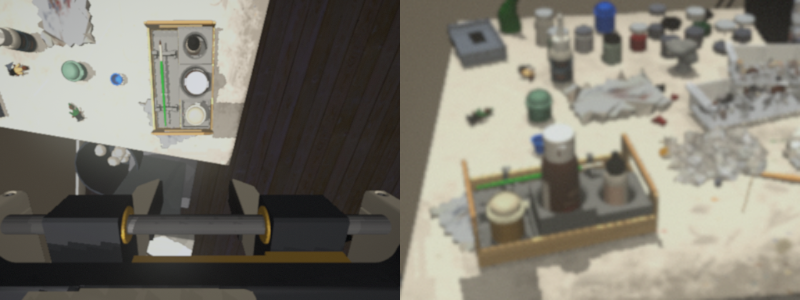

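All four things are in place, and the glue and small pot haven't moved. In the left half of the last picture the brush runs from (162,38) to (166,125). Handing in.

```bash
python3 -c "
from plant import bot
print(bot.close_job())"
```

```text
the job is handed in; nothing more can be done
None
```

The caddy is packed and handed in at about 28 s: the paint bottle, dropper and ochre pot stand fully down in their own inserts, the green brush lies in both notches roughly 6–11 mm off centre, and the glue and small pot stayed where they were; the hand-in returned no verdict, so this rests on my final camera check.

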